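Load the sprung glue-up cradle in the bat workshop

ROBOT

A 7-joint arm with a two-finger parallel gripper is mounted at the origin on the work surface. World frame = base frame: x ahead of the robot, y to its left, z up, the work surface at z = 0. Lengths are in m, angles in rad, forces in N, time in s.
With the tool pointing down it reaches from about 0.4 to 0.875 m from the base axis. Payload 19.3 kg.
Tool frame: the origin (TCP) lies at the very end of the fingers, on their centre line; the grasp point (between the pads) lies 19 mm behind it; z points along the fingers, y is the line along which they close (so a half turn about z gives the same grasp; the last joint's range is limited). The gripper opens to 85 mm and grips with 20 to 120 N. Pads are 22 mm wide; open, the fingers measure 114 mm over their backs; the gripper's body (76 mm by 85 mm) begins 54 mm behind the grasp point. The pads swing forward as they close: fully open they stand 13 mm farther back than shut.
Start: joints at [-1.252, 0.521, -0.036, 1.599, 0.021, 1.021, -0.113], TCP at [0.237, 0.578, 0.231] pointing down, gripper open.
Joint ranges: [-2.91, 2.91], [-0.3, 2.13], [-1.5, 1.42], [0.17, 2.43], [-1.26, 4.41], [0.16, 1.93], [-2.52, 2.52]. Speed limits (rad/s): [1.89, 1.89, 2.39, 2.39, 3.01, 3.01, 3.01].

INTERFACE

Orientations are given as [roll, pitch, yaw] about the fixed x, y, z axes, in that order (R = Rz(yaw) Ry(pitch) Rx(roll)).
In Python, from workcell import bot gives the robot as it stands. The module is installed in compiled form; this text tells all that it offers.
- The arm moves only by the tool apply_moves, never from a script. Its arguments are lists of equal length, an entry for each row: "claw": the finger opening in m, from 0 to 0.0854; "xyz": the shift along the tool's x, y, z in m, a list of three; "twist": the turn, a rotation vector about the tool's x, y, z in rad, a list of three. A call has 1 to 20 rows; each row shifts and turns the commanded pose from where the row before left it, along the tool's axes as they then stand; what a row does not reach is not made up. A row lasts 1/10 s, in which the tool goes at most 50 mm and 8.59 degrees, less where a joint would pass 70% of its speed; a pose out of reach is approached as far as the arm can. A call with a gripper value outside its range is refused whole. The fingers move at their own pace and stop on an object; "force" is the grip in N (left out, the last holds). Time passes only in rows, so rows that do not move let the fingers close. It gives the time, the measured TCP pose, the force, the opening and the grip force at its end, in the units of the state.
- bot.observe(): the state, without advancing time (a new reading comes with each control period).
- bot.grab_frame(name): name is "scene" or "top" or "wrist"; returns a dict with "img" (384x512x3 uint8, red, green, blue), "vfov" (degrees; the focal length in pixels is half the picture's height over the tangent of half this angle, whatever the lens; pixels are square), "cx", "cy" (the principal point, pixels), "view" (4x4, takes a point from world to camera coordinates). Camera axes: x right, y up, looking along -z (the intrinsics and any distortion apply to the point x, -y, -z); pixel columns grow to the right and rows downward; lengths in m; the calibration is good to about 2 mm. A picture is of the moment at which its call begins. There is no depth.
- bot.job_done(): hands the job in; it is judged then, once.
Trained networks look in the newest picture that a camera, given by its name, has taken for a name from the list of things; names that differ only in an ending like _2 or _b are one class to them, and where a whole thing is asked for, a point or a joint stands for the part that bears it (a point fixed in the world has none). Each returns a list of dicts, best first, with "score" (0 to 1); they miss things now and then, are a little off and sometimes report something else, mostly with a low value. They report only what shows in the picture. A call takes as long as a camera call. They do not tell look-alikes from the thing itself.
- bot.find_in(camera, query): "position" ([x, y, z] in m, in world coordinates, good to about 4 mm: the middle of the surface that is visible of it).
The state is a dict: "clock": time; "qpos": joint angles; "qd": joint speeds; "joint_efforts": joint torques, N m; "position": TCP position; "tool_rot": TCP orientation; "force": force on the tool from outside, world axes, zero at the start; "moment": the same for the moment, N m; "grip_width": finger opening in m; "finger_force": force on a finger pad.
Only numpy, scipy, OpenCV 4.12 (cv2) and the standard library are available. Lean on these libraries where they do the work, as an engineer would, in place of code of your own. Each camera call takes 0.05 s, during which the arm holds its last target. There are 200 camera calls.

TASK

Set up the sprung glue-up cradle: raise one dark wooden caul along its keyhole slot until the pin's head is in the wide end, take it off its hanging pin, press the cradle's sprung jaw back with it and slip it in upright against the jaw, before anything else. Then press the row back and slip in, one after another, every willow block on the bench, long side across the cradle, and last the second caul, taken off its pin in the same way, upright against the fixed stop. All must finish as one straight row, seated flat on the track and clamped by the jaw; do not knock over the bottle or the tin cup.

Things in the scene. Friction and masses are not known exactly. Their poses are not given: they have to be found in the camera images.
- stop (a point): reference point of the bolted-down cradle: middle of the fixed stop's inner face, level with the track's top, 22 mm above the bench. x (level) runs along the lane from stop to sprung jaw, y across, z up. The stop, 44 mm wide, fills x = -16 to 0 mm and rises 9 mm above the track. The track is 42 mm wide and stands 14 mm above the 100 mm wide base plate; it is waxed smooth
- jaw (a joint): slide of the sprung jaw in m: 0 at rest, its face then 8 mm from the stop's inner face; grows to 0.190 as it is pressed back along the lane's x, so the gap is 8 mm + value. The spring pushes it towards the stop with 4 N at 0 and 20 N/m more; let go, it closes by itself within a second or so
- jaw_face (a point): centre of the jaw's flat steel face that looks to the stop, 28 mm above the track; axes like stop. The jaw is 44 mm wide, 16 mm thick and rises 56 mm above the track. Behind it, at x = 225 mm from the stop, stands the blue spring housing, 70 mm wide and 56 mm high above the track
- caul0_mid (a point): centre of a caul, an upright dark wooden plate 14 (x) x 56 (y) x 58 (z) mm. A keyhole slot goes through along x: 11 mm wide from 3 to 19 mm above the centre, 22 mm wide from 19 mm below to 3 mm above it. It hangs on pin0 at the slot's top, pin axis 15 mm above this point; raised 23 mm, the pin is in the middle of the wide part. Either face may go to the jaw
- caul1_mid (a point): centre of a caul, an upright dark wooden plate 14 (x) x 56 (y) x 58 (z) mm. A keyhole slot goes through along x: 11 mm wide from 3 to 19 mm above the centre, 22 mm wide from 19 mm below to 3 mm above it. It hangs on pin1 at the slot's top, pin axis 15 mm above this point; raised 23 mm, the pin is in the middle of the wide part. Either face may go to the jaw
- pin0 (a point): middle of the neck of a level headed pin, 92 mm above the bench; x points from head to post, z up. Neck 8 mm thick, 32 mm long (16 mm each way from here); the head, towards the robot, is 14 mm across, 4 mm thick. The post is 30 mm wide and 104 mm high; two such posts, 120 mm apart, share a 90 x 210 mm foot 8 mm thick
- pin1 (a point): middle of the neck of a level headed pin, 92 mm above the bench; x points from head to post, z up. Neck 8 mm thick, 32 mm long (16 mm each way from here); the head, towards the robot, is 14 mm across, 4 mm thick. The post is 30 mm wide and 104 mm high; two such posts, 120 mm apart, share a 90 x 210 mm foot 8 mm thick
- block0_mid (a point): plain pale willow block, 36 x 56 x 36 mm (x, y, z): square in section, 56 mm long along its y axis; this point is its centre. Starts lying on the bench with y level. Two to four such blocks are present. The thin offcuts lying about are not blocks
- block1_mid (a point): plain pale willow block, 36 x 56 x 36 mm (x, y, z): square in section, 56 mm long along its y axis; this point is its centre. Starts lying on the bench with y level. Two to four such blocks are present. The thin offcuts lying about are not blocks
- block2_mid (a point): plain pale willow block, 36 x 56 x 36 mm (x, y, z): square in section, 56 mm long along its y axis; this point is its centre. Starts lying on the bench with y level. Two to four such blocks are present. The thin offcuts lying about are not blocks
- block3_mid (a point): plain pale willow block, 36 x 56 x 36 mm (x, y, z): square in section, 56 mm long along its y axis; this point is its centre. Starts lying on the bench with y level. Two to four such blocks are present. The thin offcuts lying about are not blocks
- bottle: green bottle, 64 mm across, 210 mm high, standing at the right; origin at its foot. Leave it standing
- tin: open steel cup, 68 mm across, 90 mm high, standing at the far left; origin at its foot. Leave it standing
There are look-alikes about, which are no part of the job. What is shaped like the part that bears caul0_mid but green is not meant. What is shaped like the part that bears block0_mid but blue or orange is not meant.

How it is judged:
By the outcome, as a careful person would: the job done as asked, in the order asked, and still so for the second after the job is handed in, with the robot touching nothing.
Of block0, block1, block2, block3 only 2 to 4 are there at a start; the rules pass over those that are not, and their reading is None.
At some moment in a run one of block0, block1, block2, block3 may be knocked a few centimetres aside while the robot is not near it.
It also fails if it takes over 210 s, if anything falls off the work surface, if the arm or the gripper's body presses on something with over 40 N, if the wrist force passes 120 N, or if a joint passes its speed limit or range.

## Working session

There is one attempt and no reset: what is moved stays moved. The work goes in short steps, Python scripts to look and compute and a tool call to move; the robot and the scene stay as the last step left them, time stands still between calls to the robot, and variables do not carry over. Pictures are saved under pics/ and viewed, at most 14 in all, crops included, and the job is handed in when it is done.

Besides the shell and the picture viewer there is one more tool, called as name(argument=value, ...) on one line, values as JSON. apply_moves: Moves the arm, as the interface text tells. Its arguments: {"type":"object","properties":{"claw":{"type":"array"},"xyz":{"type":"array"},"twist":{"type":"array"},"force":{"type":"number"}},"required":["claw","xyz","twist"]}

```bash
mkdir -p pics; cat > h.py <<'E'
from workcell import bot
import cv2, numpy as np
def save(cam,name,crop=None,scale=1):
    f=bot.grab_frame(cam); im=f["img"][:,:,::-1]
    if crop: a,b,c,d=crop; im=im[b:d,a:c]
    if scale!=1: im=cv2.resize(im,None,fx=scale,fy=scale,interpolation=cv2.INTER_CUBIC)
    cv2.imwrite(f"pics/{name}.png",im); return f
def proj(f,p):
    p=np.atleast_2d(p); V=np.array(f["view"]); c=p@V[:3,:3].T+V[:3,3]
    F=192/np.tan(np.radians(f["vfov"])/2)
    return np.c_[f["cx"]+F*c[:,0]/-c[:,2], f["cy"]-F*c[:,1]/-c[:,2]]
def unproj(f,uv,z):
    uv=np.atleast_2d(uv).astype(float); V=np.array(f["view"]); F=192/np.tan(np.radians(f["vfov"])/2)
    d=np.c_[(uv[:,0]-f["cx"])/F,-(uv[:,1]-f["cy"])/F,-np.ones(len(uv))]@V[:3,:3]
    o=-V[:3,:3].T@V[:3,3]; return o+d*((z-o[2])/d[:,2])[:,None]
E
python3 - <<'E'
from h import *
s=bot.observe(); print({k:np.round(v,3).tolist() for k,v in s.items()})
a=save("scene","s0"); b=save("top","t0")
im=np.vstack([a["img"],b["img"]])
for f in(a,b): print({k:np.round(v,3).tolist() for k,v in f.items() if k!="img"})
for c in("scene","top"):
  for q in("stop","jaw_face","caul0_mid","pin0","block0_mid","bottle","tin"):
    for r in bot.find_in(c,q): 
      if r["score"]>.2: print(c,q,np.round(r["position"],3),round(r["score"],2),proj(a if c=="scene" else b,r["position"]).round()[0])
E
```

```text
{'clock': 0.0, 'qpos': [-1.252, 0.522, -0.036, 1.6, 0.021, 1.021, -0.113], 'qd': [-0.001, 0.002, 0.001, 0.0, 0.001, 0.002, -0.001], 'joint_efforts': [0.002, -92.71, 1.981, -36.991, 0.018, 0.009, 0.0], 'position': [0.237, 0.578, 0.231], 'tool_rot': [-3.14, 0.0, 2.753], 'force': [-0.325, -0.204, 0.009], 'moment': [-0.004, 0.009, -0.016], 'finger_force': 0.0, 'grip_width': 0.086}
{'vfov': 47.113, 'cx': 262.455, 'cy': 186.482, 'view': [[-0.527, 0.85, -0.012, 0.37], [-0.701, -0.426, 0.572, 0.357], [0.481, 0.31, 0.82, -1.459], [0.0, 0.0, 0.0, 1.0]]}
{'vfov': 50.866, 'cx': 257.501, 'cy': 196.85, 'view': [[-0.02, -1.0, 0.002, -0.047], [0.975, -0.019, 0.223, -0.617], [-0.223, 0.006, 0.975, -1.132], [0.0, 0.0, 0.0, 1.0]]}
scene stop [ 0.604 -0.219  0.016] 0.88 [214. 173.]
scene jaw_face [ 0.511 -0.232  0.056] 0.67 [228. 140.]
scene caul0_mid [0.587 0.261 0.103] 0.75 [385. 233.]
scene caul0_mid [0.466 0.247 0.05 ] 0.69 [394. 205.]
scene pin0 [0.602 0.335 0.007] 0.63 [403. 271.]
scene block0_mid [ 0.71  -0.047  0.037] 0.93 [245. 226.]
scene block0_mid [ 0.547 -0.09   0.036] 0.7 [264. 174.]
scene block0_mid [0.622 0.023 0.034] 0.62 [287. 214.]
scene bottle [ 0.539 -0.469  0.112] 0.9 [152. 101.]
scene tin [0.74  0.172 0.06 ] 0.93 [318. 275.]
top stop [ 0.569 -0.231  0.009] 0.73 [313. 215.]
top jaw_face [ 0.549 -0.234  0.055] 0.76 [317. 219.]
top jaw_face [0.589 0.333 0.009] 0.43 [131. 212.]
top caul0_mid [0.581 0.262 0.101] 0.56 [146. 208.]
top caul0_mid [0.454 0.246 0.06 ] 0.44 [154. 254.]
top pin0 [0.588 0.33  0.007] 0.58 [133. 212.]
top block0_mid [ 0.536 -0.092  0.033] 0.77 [269. 225.]
top block0_mid [0.612 0.018 0.039] 0.68 [232. 201.]
top block0_mid [ 0.697 -0.047  0.036] 0.52 [253. 174.]
top bottle [ 0.523 -0.473  0.135] 0.81 [408. 221.]
top tin [0.763 0.177 0.056] 0.88 [180. 153.]
```

```bash
python3 -c "
import cv2;
for n in('s0','t0'):
  i=cv2.imread(f'pics/{n}.png'); cv2.imwrite(f'pics/{n}b.png',cv2.resize(i,(800,600),interpolation=cv2.INTER_CUBIC))"
```

```text
(no output)
```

View pics/s0b.png

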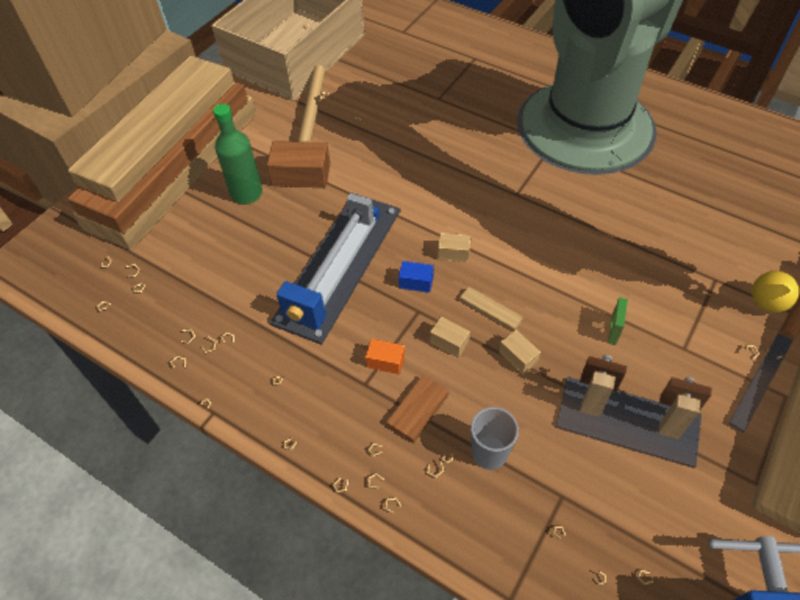

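View pics/t0b.png

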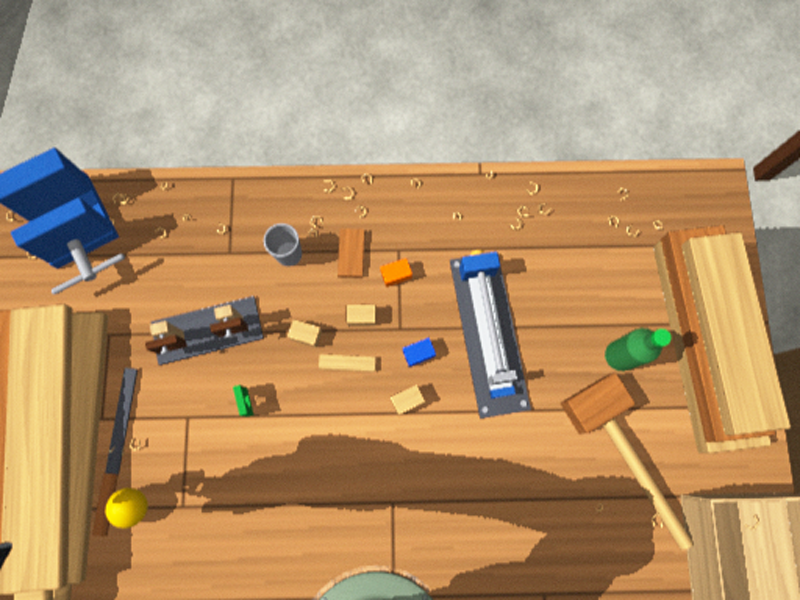

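Pictures (800x600 views): the scene view shows the cradle at (335,270), its housing at (302,305) and its stop/jaw end at (358,210). The rack with two dark cauls is at (605,375) and (685,392). The top view shows the cradle from the jaw (503,382) to the housing (480,265).

Candidates, top-view pixels:
- **Cauls:** dark ones on the pins at (165,343) and (230,325) are meant. The green plate at (243,400) is a look-alike.
- **Blocks:** pale ones at (408,400), (361,314) and (303,332) are meant. The orange (397,272) and blue (419,352) ones are look-alikes. The thin offcuts at (348,362) and (351,252) are not blocks.

I'll go high over the rack for a close look.

apply_moves(claw=[0.085,0.085,0.085,0.085,0.085,0.085,0.085,0.085,0.085,0.085,0.085,0.085], xyz=[[-0.034,-0.014,-0.008],[-0.034,-0.014,-0.008],[-0.034,-0.014,-0.008],[-0.034,-0.014,-0.008],[-0.034,-0.014,-0.008],[-0.034,-0.014,-0.008],[-0.034,-0.014,-0.008],[-0.034,-0.014,-0.008],[-0.034,-0.014,-0.008],[-0.034,-0.014,-0.008],[-0.034,-0.014,-0.008],[-0.034,-0.014,-0.008]], twist=[[0,0,0],[0,0,0],[0,0,0],[0,0,0],[0,0,0],[0,0,0],[0,0,0],[0,0,0],[0,0,0],[0,0,0],[0,0,0],[0,0,0]])

```text
clock: 2.0
position: [0.5517, 0.267, 0.3278]
tool_rot: [3.141, 0.0, 2.753]
force: [0.9, 0.1, -0.2]
grip_width: 0.0851
finger_force: 0.0
```

apply_moves(claw=[0.085,0.085,0.085,0.085,0.085,0.085,0.085,0.085,0.085,0.085,0.085,0.085,0.085,0.085,0.085,0.085,0.085,0.085], xyz=[[0,0,0],[0,0,0],[0,0,0],[0,0,0],[0,0,0],[0,0,0],[0,0,0],[0,0,0],[0,0,0],[0,0,0],[0,0,0],[0,0,0],[0,0,0],[0,0,0],[0,0,0],[0,0,0],[0,0,0],[0,0,0]], twist=[[0,0,0.14],[0,0,0.14],[0,0,0.14],[0,0,0.14],[0,0,0.14],[0,0,0.14],[0,0,0.14],[0,0,0.14],[0,0,0.14],[0,0,0.14],[0,0,0.14],[0,0,0.14],[0,0,0.14],[0,0,0.14],[0,0,0.14],[0,0,0.14],[0,0,0.14],[0,0,0]])

```text
clock: 3.8
position: [0.5507, 0.2684, 0.3272]
tool_rot: [3.141, 0.0, 0.37]
force: [0.4, -0.1, -0.1]
grip_width: 0.0851
finger_force: 0.0
```

```bash
python3 - <<'E'
from h import *
s=bot.observe(); print({k:np.round(s[k],3).tolist() for k in("clock","qpos","position","tool_rot")})
a=save("wrist","w0",None,1.5); print({k:np.round(v,3).tolist() for k,v in a.items() if k!="img"})
for q in("caul0_mid","pin0"):
    for r in bot.find_in("wrist",q): print(q,np.round(r["position"],3),round(r["score"],2),1.5*proj(a,r["position"]).round()[0])
E
```

```text
{'clock': 3.8, 'qpos': [-0.958, 0.481, 0.62, 1.534, -0.29, 1.22, -1.492], 'position': [0.551, 0.268, 0.327], 'tool_rot': [3.141, 0.0, 0.37]}
{'vfov': 69.309, 'cx': 254.817, 'cy': 191.894, 'view': [[0.362, -0.932, 0.0, 0.052], [0.898, 0.348, -0.269, -0.526], [0.251, 0.098, 0.963, -0.636], [0.0, 0.0, 0.0, 1.0]]}
caul0_mid [0.585 0.264 0.109] 0.86 [402. 216.]
caul0_mid [0.458 0.25  0.056] 0.57 [367.5 328.5]
caul0_mid [0.762 0.164 0.059] 0.3 [577.5  66. ]
pin0 [0.603 0.329 0.009] 0.93 [348.  169.5]
```

View pics/w0.png

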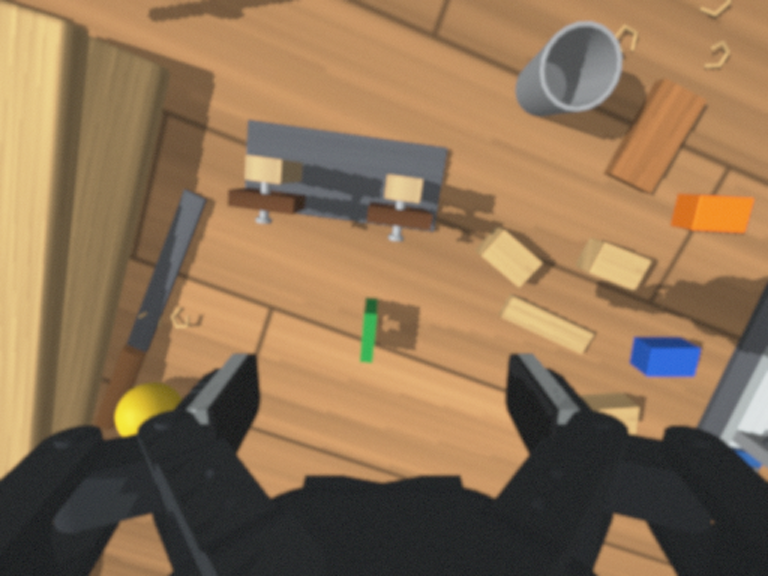

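```bash
python3 - <<'E'
from h import *
f=bot.grab_frame("wrist"); im=f["img"]
V=f["view"]; print("cam",(-V[:3,:3].T@V[:3,3]).round(3))
ft=unproj(f,np.array([[248,121],[447,150]])/1.5,.008); print("foot",ft.round(3),np.linalg.norm(ft[1]-ft[0]))
hsv=cv2.cvtColor(im,cv2.COLOR_RGB2HSV)
for nm,(a,b,c,d) in {"A":(235,128,295,155),"B":(145,118,207,147)}.items():
    sub=cv2.resize(im[b:d,a:c],None,fx=9,fy=9,interpolation=cv2.INTER_CUBIC); cv2.imwrite(f"pics/{nm}.png",sub[:,:,::-1])
both=[cv2.imread(f"pics/{n}.png") for n in "AB"]; w=560
cv2.imwrite("pics/AB.png",np.vstack([cv2.copyMakeBorder(i,0,10,0,w-i.shape[1],cv2.BORDER_CONSTANT) if i.shape[1]<w else i[:,:w] for i in both]))
# posts
m=((hsv[:,:,2]>150)&(hsv[:,:,1]<140)).astype(np.uint8); m[:105]=0;m[150:]=0;m[:,:155]=0;m[:,300:]=0
n,l,st,ce=cv2.connectedComponentsWithStats(m)
for i in range(1,n):
  if st[i,4]>100:
    r=cv2.minAreaRect(np.argwhere(l==i)[:,::-1].astype(np.float32)); bx=unproj(f,cv2.boxPoints(r),.104); print(st[i],bx.round(3)[:,:2].tolist(),unproj(f,r[0],.104).round(4))
E
```

```text
cam [0.613 0.294 0.471]
foot [[0.609 0.442 0.008]
 [0.659 0.239 0.008]] 0.20973775478992573
[155 105  34  23 598] [[0.577, 0.416], [0.593, 0.377], [0.567, 0.369], [0.551, 0.408]] [[0.5723 0.3923 0.104 ]]
[256 116  26  24 454] [[0.586, 0.285], [0.614, 0.29], [0.621, 0.259], [0.593, 0.253]] [[0.6037 0.2718 0.104 ]]
[155 137  79  13 585] [[0.539, 0.405], [0.576, 0.31], [0.562, 0.305], [0.524, 0.4]] [[0.5504 0.355  0.104 ]]
```

View pics/AB.png

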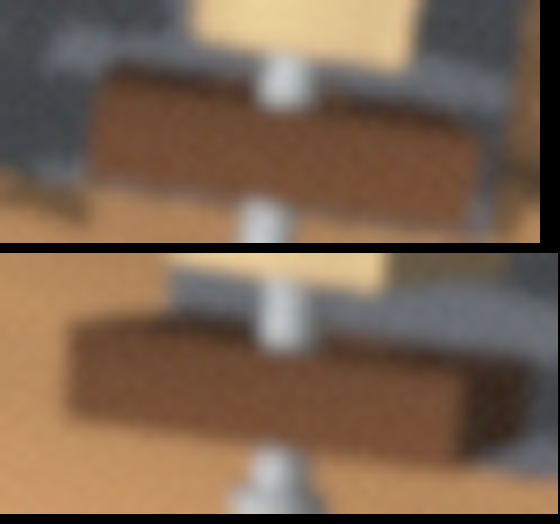

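Both crops show dark brown caul tops with the pin through them. Caul A's top face spans roughly (92,72) to (478,222) and caul B's (68,328) to (468,462). Both are dark wood, so they are the ones meant.

```bash
python3 - <<'E'
from h import *
f=bot.grab_frame("wrist")
A=np.array([[112,72],[478,130],[470,222],[92,180]])/9+[235,128]
B=(np.array([[82,325],[470,370],[462,462],[68,418]])-[0,253])/9+[145,118]
for X in(A,B):
  w=unproj(f,X,.106)[:,:2]; c=w.mean(0); d=(w[1]-w[0]+w[2]-w[3])/2; print(w.round(3).tolist(),c.round(4),np.linalg.norm(d),np.linalg.norm(w[1]-w[2]),np.degrees(np.arctan2(d[0],-d[1])))
V=f["view"]
# TCP
print(proj(f,bot.observe()["position"])*1.5)
E
```

```text
[[0.585, 0.293], [0.596, 0.241], [0.584, 0.237], [0.569, 0.29]] [0.5836 0.2653] 0.054437797513264795 0.01329884507535614 13.966544955532582
[[0.553, 0.409], [0.567, 0.356], [0.554, 0.352], [0.539, 0.407]] [0.5532 0.381 ] 0.0558972473688482 0.013125833853866037 15.10734685268407
[[385.51523683 358.22660592]]
```

apply_moves(claw=[0.085,0.085,0.085,0.085,0.085,0.085,0.085,0.085,0.085,0.085,0.085,0.085,0.085,0.085], xyz=[[0,0,0],[0.0155,0.0055,0],[0.0155,0.0055,0],[0,0,0.03],[0,0,0.03],[0,0,0.03],[0,0,0.03],[0,0,0.03],[0,0,0.03],[0,0,0.02],[0,0,0],[0,0,0],[0,0,0],[0,0,0]], twist=[[0,0,0.122],[0,0,0],[0,0,0],[0,0,0],[0,0,0],[0,0,0],[0,0,0],[0,0,0],[0,0,0],[0,0,0],[0,0,0],[0,0,0],[0,0,0],[0,0,0]])

```text
clock: 5.45
position: [0.5841, 0.2655, 0.1286]
tool_rot: [-3.141, -0.002, 0.251]
force: [-0.9, -0.1, 0.3]
grip_width: 0.0851
finger_force: 0.0
```

```bash
python3 - <<'E'
from h import *
s=bot.observe(); print({k:np.round(s[k],4).tolist() for k in("clock","position","tool_rot")})
save("wrist","w1",(90,100,430,384),2)
E
```

```text
{'clock': 5.45, 'position': [0.5841, 0.2655, 0.1286], 'tool_rot': [-3.141, -0.0016, 0.2511]}
```

View pics/w1.png

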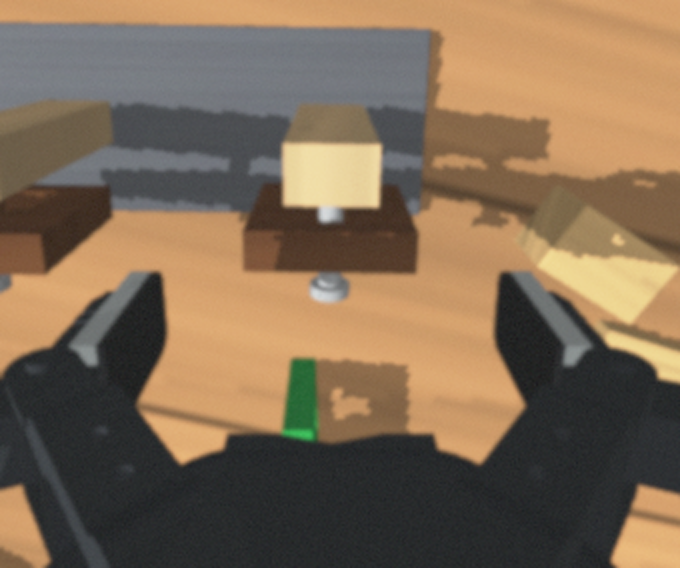

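The crop shows caul A square to the fingers and centred at (330,250) between them. The pin head shows at (328,288).

apply_moves(claw=[0.085,0.085,0.085,0.085,0.04,0.04,0.04,0.04,0.04,0.04,0.04,0.04], xyz=[[0,0,0.02],[0,0,0.02],[0,0,0.016],[0,0,0],[0,0,0],[0,0,0],[0,0,0],[0,0,0],[0,0,0],[0,0,0],[0,0,0],[0,0,0]], twist=[[0,0,0],[0,0,0],[0,0,0],[0,0,0],[0,0,0],[0,0,0],[0,0,0],[0,0,0],[0,0,0],[0,0,0],[0,0,0],[0,0,0]], force=60)

```text
clock: 6.7
position: [0.5843, 0.2655, 0.0725]
tool_rot: [-3.141, -0.002, 0.251]
force: [0.4, -0.3, 6.6]
grip_width: 0.0547
finger_force: 62.2
```

apply_moves(claw=[0.04,0.04,0.04,0.04,0.04,0.04,0.04], xyz=[[0,0,-0.005],[0,0,-0.005],[0,0,-0.005],[0,0,-0.005],[0,0,-0.003],[0,0,0],[0,0,0]], twist=[[0,0,0],[0,0,0],[0,0,0],[0,0,0],[0,0,0],[0,0,0],[0,0,0]])

```text
clock: 7.4
position: [0.5835, 0.2653, 0.0942]
tool_rot: [-3.142, 0.0, 0.251]
force: [0.5, -0.3, -1.4]
grip_width: 0.0551
finger_force: 63.3
```

```bash
python3 - <<'E'
from h import *
s=bot.observe(); print({k:np.round(s[k],4).tolist() for k in("clock","position","tool_rot","force","grip_width")})
save("wrist","w2",(150,100,370,384),2)
E
```

```text
{'clock': 7.4, 'position': [0.5835, 0.2653, 0.0942], 'tool_rot': [-3.1416, 0.0001, 0.2508], 'force': [0.467, -0.2867, -1.3517], 'grip_width': 0.0551}
```

View pics/w2.png

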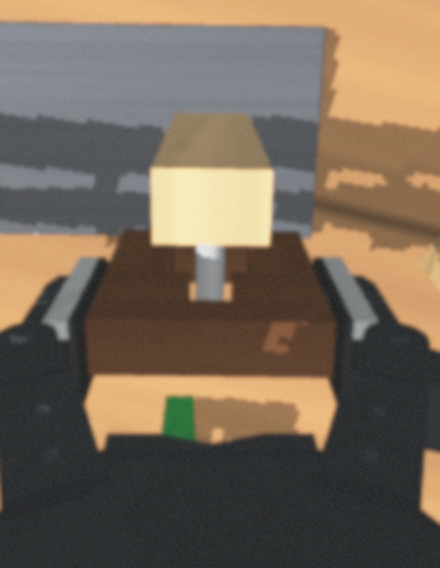

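The caul is raised and its wide slot end surrounds the pin at (210,280). I'll pull it straight back off.

apply_moves(claw=[0.04,0.04,0.04,0.04,0.04,0.04,0.04,0.04], xyz=[[0,0,-0.001],[-0.008,0,0],[-0.008,0,0],[-0.008,0,0],[-0.008,0,0],[-0.009,0,0],[-0.009,0,0],[0,0,0]], twist=[[0,0,0],[0,0,0],[0,0,0],[0,0,0],[0,0,0],[0,0,0],[0,0,0],[0,0,0]])

```text
clock: 8.25
position: [0.5339, 0.2527, 0.0954]
tool_rot: [-3.141, 0.001, 0.251]
force: [0.0, 0.5, -0.9]
grip_width: 0.0549
finger_force: 63.3
```

apply_moves(claw=[0.04,0.04,0.04,0.04,0.04,0.04], xyz=[[0,0,-0.025],[0,0,-0.03],[0,0,-0.03],[0,0,-0.03],[0,0,-0.025],[0,0,0]], twist=[[0,0,0],[0,0,0],[0,0,0],[0,0,0],[0,0,0],[0,0,0]])

```text
clock: 8.85
position: [0.5366, 0.2532, 0.2385]
tool_rot: [-3.14, -0.005, 0.251]
force: [0.6, 0.4, -1.3]
grip_width: 0.0551
finger_force: 63.5
```

apply_moves(claw=[0.04,0.04,0.04,0.04,0.04,0.04,0.04,0.04,0.04,0.04,0.04,0.04,0.04,0.04], xyz=[[-0.017,0.038,-0.0065],[-0.017,0.038,-0.0065],[-0.017,0.038,-0.0065],[-0.017,0.038,-0.0065],[-0.017,0.038,-0.0065],[-0.017,0.038,-0.0065],[-0.017,0.038,-0.0065],[-0.017,0.038,-0.0065],[-0.017,0.038,-0.0065],[-0.017,0.038,-0.0065],[-0.017,0.038,-0.0065],[-0.017,0.038,-0.0065],[0,0,0],[0,0,0]], twist=[[0,0,0],[0,0,0],[0,0,0],[0,0,0],[0,0,0],[0,0,0],[0,0,0],[0,0,0],[0,0,0],[0,0,0],[0,0,0],[0,0,0],[0,0,0.05],[0,0,0]])

```text
clock: 10.25
position: [0.4502, -0.2405, 0.3129]
tool_rot: [3.141, 0.0, 0.197]
force: [0.3, 0.8, 0.3]
grip_width: 0.0551
finger_force: 63.7
```

```bash
python3 - <<'E'
from h import *
s=bot.observe(); print({k:np.round(s[k],4).tolist() for k in("clock","position","tool_rot","force","grip_width","qpos")})
a=save("wrist","w3",None,1.5)
for q in("stop","jaw_face"):
    for r in bot.find_in("wrist",q): print(q,np.round(r["position"],3),round(r["score"],2),1.5*proj(a,r["position"]).round()[0])
E
```

```text
{'clock': 10.25, 'position': [0.4502, -0.2405, 0.3129], 'tool_rot': [3.1414, 0.0004, 0.1974], 'force': [0.3282, 0.8391, 0.3125], 'grip_width': 0.0551, 'qpos': [-0.243, 0.3299, 0.806, 1.8195, -0.2644, 1.1039, -0.7167]}
stop [ 0.559 -0.236  0.01 ] 0.67 [399.  130.5]
jaw_face [ 0.551 -0.234  0.054] 0.9 [397.5 133.5]
```

View pics/w3.png

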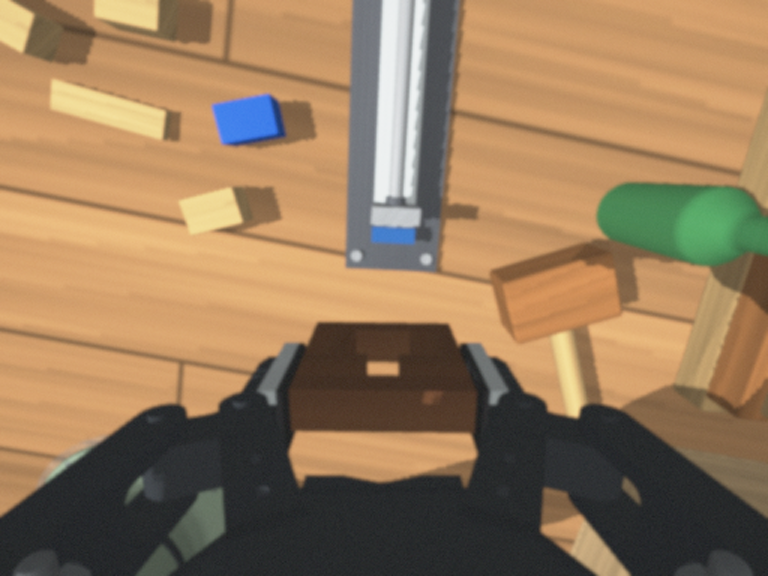

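The wrist view shows the jaw top at (396,217), the blue stop at (393,235), and the plate's front corners at (346,266) and (437,271). I'll enlarge it to measure.

```bash
python3 - <<'E'
from h import *
save("wrist","w4",(225,110,315,190),7)
f=bot.grab_frame("wrist")
g=cv2.cvtColor(f["img"],cv2.COLOR_RGB2HSV)
# plate left & right edges: per-row strongest saturation change
for rows in [(10,125)]:
  L=[];R=[]
  s=g[:,:,1].astype(float); s=cv2.GaussianBlur(s,(5,1),0)
  for v in range(10,125,3):
    d=np.diff(s[v]); 
    l=225+np.argmin(d[225:250]); r=285+np.argmax(d[285:315]); L.append((l+.5,v));R.append((r+.5,v))
  for P in(L,R):
    w=unproj(f,P,.008); 
    vx,vy,x0,y0=cv2.fitLine(w[:,:2].astype(np.float32),cv2.DIST_HUBER,0,.001,.001).ravel(); s_=np.sign(vx)
    print("edge",np.degrees(np.arctan2(vy*s_,vx*s_)),x0,y0, "y at x=.5:",y0+(0.5-x0)*vy/vx)
E
```

```text
edge 8.550424 0.57592255 -0.18115778 y at x=.5: -0.1925728
edge 8.363776 0.5943371 -0.28035855 y at x=.5: -0.2942281
```

View pics/w4.png

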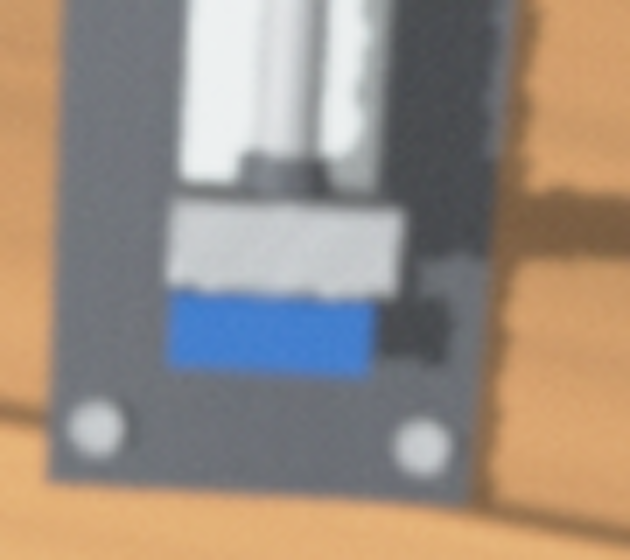

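```bash
python3 - <<'E'
from h import *
f=bot.grab_frame("wrist")
a=np.radians(8.45); ux=np.array([np.cos(a),np.sin(a)]); uy=np.array([-ux[1],ux[0]])
def w(P,z): return unproj(f,np.array(P)/7+[225,110],z)[:,:2]
for n,P,z in(("stopfront",[[168,366],[368,376]],.031),("jawfront",[[166,284],[398,297]],.078),("jawback",[[175,203],[405,210]],.078),("plate",[[48,483],[470,503]],.008)):
  q=w(P,z); d=q[1]-q[0]; print(n,q.round(4).tolist(),np.linalg.norm(d),np.degrees(np.arctan2(d[0],-d[1])),"along/across",(q.mean(0)@ux).round(4),(q.mean(0)@uy).round(4))
print("centreline across", np.array([.5,-.2434])@uy, "tcp",bot.observe()["position"][:2]@ux,bot.observe()["position"][:2]@uy)
E
```

```text
stopfront [[0.445, -0.2294], [0.4518, -0.2732]] 0.044281289094363664 8.734497971590212 along/across 0.4066 -0.3145
jawfront [[0.4686, -0.2253], [0.4753, -0.27]] 0.045210029975537844 8.422547260860267 along/across 0.4304 -0.3143
jawback [[0.4842, -0.224], [0.4918, -0.2675]] 0.044247006607929955 9.901325042863801 along/across 0.4466 -0.3148
plate [[0.4081, -0.2074], [0.4234, -0.3064]] 0.10016967642556245 8.838133946403596 along/across 0.3735 -0.3152
centreline across -0.31423090306599755 tcp 0.4109636529413994 -0.3023979902225471
```

apply_moves(claw=[0.04,0.04,0.04,0.04,0.04,0.04,0.04,0.04,0.04,0.04,0.04,0.04,0.04], xyz=[[0,0,0],[0,0.012,0],[0,0,0.02],[0,0,0.03],[0,0,0.03],[0,0,0.03],[0,0,0.03],[0,0,0.03],[0,0,0.03],[0,0,0.02],[0,0,0.01],[0,0,0],[0,0,0]], twist=[[0,0,0.049],[0,0,0],[0,0,0],[0,0,0],[0,0,0],[0,0,0],[0,0,0],[0,0,0],[0,0,0],[0,0,0],[0,0,0],[0,0,0],[0,0,0]])

```text
clock: 11.85
position: [0.4528, -0.2519, 0.084]
tool_rot: [3.141, -0.001, 0.152]
force: [0.7, 0.0, -0.0]
grip_width: 0.0549
finger_force: 63.6
```

```bash
cat >> h.py <<'E'
A=np.radians(8.5); UX=np.array([np.cos(A),np.sin(A)]); UY=np.array([-UX[1],UX[0]])
def st():
    s=bot.observe(); p=np.array(s["position"]); print("t",round(s["clock"],2),"s",round(p[:2]@UX-.4225,4),"c",round(p[:2]@UY+.3148,4),"z",round(p[2],4),"rot",np.round(s["tool_rot"],3),"yawerr",round(s["tool_rot"][2]-A,4),"F",np.round(s["force"],1),"w",round(s["grip_width"],4))
E
python3 - <<'E'
from h import *
st(); print(np.array([.5,-.2434])@UY)
E
```

```text
t 11.85 s -0.0119 c -0.0012 z 0.084 rot [ 3.141e+00 -1.000e-03  1.520e-01] yawerr 0.0037 F [ 0.7  0.  -0. ] w 0.0549
-0.3146311667070959
```

apply_moves(claw=[0.04,0.04,0.04,0.04,0.04,0.04,0.04,0.04,0.04,0.04,0.04,0.04], xyz=[[0,-0.001,0.01],[0,0,0.01],[0,0,0.0045],[0.004,0,0],[0.004,0,0],[0.004,0,0],[0.004,0,0],[0.004,0,0],[0.004,0,0],[0,0,0],[0,0,0],[0,0,0]], twist=[[0,0,0.003],[0,0,0],[0,0,0],[0,0,0],[0,0,0],[0,0,0],[0,0,0],[0,0,0],[0,0,0],[0,0,0],[0,0,0],[0,0,0]])

```text
clock: 13.05
position: [0.4757, -0.2468, 0.0588]
tool_rot: [-3.141, 0.0, 0.149]
force: [-4.2, -0.8, -0.9]
grip_width: 0.0548
finger_force: 63.6
```

```bash
python3 - <<'E'
from h import *
st()
E
```

```text
t 13.05 s 0.0115 c 0.0004 z 0.0588 rot [-3.141  0.     0.149] yawerr 0.0003 F [-4.2 -0.8 -0.9] w 0.0548
```

apply_moves(claw=[0.04,0.04,0.04,0.04,0.04,0.04], xyz=[[0,0,0.003],[0,0,0.003],[0,0,0.003],[0,0,0.002],[0,0,0],[0,0,0]], twist=[[0,0,0],[0,0,0],[0,0,0],[0,0,0],[0,0,0],[0,0,0]])

```text
clock: 13.65
position: [0.4759, -0.2468, 0.0477]
tool_rot: [-3.142, 0.0, 0.149]
force: [-3.5, -1.5, -2.5]
grip_width: 0.0551
finger_force: 63.6
```

apply_moves(claw=[0.04,0.04,0.04], xyz=[[0,0,0.001],[0,0,0.001],[0,0,0]], twist=[[0,0,0],[0,0,0],[0,0,0]])

```text
clock: 13.95
position: [0.4764, -0.247, 0.0466]
tool_rot: [3.142, -0.001, 0.149]
force: [-6.9, 2.1, 18.8]
grip_width: 0.055
finger_force: 65.6
```

apply_moves(claw=[0.04,0.04,0.04,0.04,0.085,0.085,0.085,0.085,0.085,0.085,0.085], xyz=[[0,0,-0.0007],[-0.0015,0,0],[-0.0012,0,0],[0,0,0],[0,0,0],[0,0,0],[0,0,0],[0,0,0],[0,0,0],[0,0,0],[0,0,0]], twist=[[0,0,0],[0,0,0],[0,0,0],[0,0,0],[0,0,0],[0,0,0],[0,0,0],[0,0,0],[0,0,0],[0,0,0],[0,0,0]])

```text
clock: 15.05
position: [0.4734, -0.2472, 0.0465]
tool_rot: [3.142, -0.0, 0.149]
force: [0.2, 0.2, -0.3]
grip_width: 0.0848
finger_force: 0.0
```

apply_moves(claw=[0.085,0.085,0.085,0.085,0.085,0.085,0.085,0.085], xyz=[[0,0,-0.02],[0,0,-0.03],[0,0,-0.04],[0,0,-0.04],[0,0,-0.04],[-0.02,-0.03,-0.03],[-0.02,-0.03,0],[0,0,0]], twist=[[0,0,0],[0,0,0],[0,0,0],[0,0,0],[0,0,0],[0,0,0],[0,0,0],[0,0,0]])

```text
clock: 15.85
position: [0.423, -0.1911, 0.2469]
tool_rot: [-3.139, -0.001, 0.151]
force: [1.4, -0.4, -0.4]
grip_width: 0.0849
finger_force: 0.0
```

```bash
python3 - <<'E'
from h import *
st(); a=save("wrist","w5",None,1.5)
for q in("block0_mid",):
    for r in bot.find_in("wrist",q): print(q,np.round(r["position"],3),round(r["score"],2),1.5*proj(a,r["position"]).round()[0])
E
```

```text
t 15.85 s -0.0324 c 0.0632 z 0.2469 rot [-3.139e+00 -1.000e-03  1.510e-01] yawerr 0.0022 F [ 1.4 -0.4 -0.4] w 0.0849
block0_mid [ 0.539 -0.095  0.037] 0.7 [285.  90.]
block0_mid [ 0.532 -0.238  0.052] 0.17 [466.5 126. ]
```

View pics/w5.png

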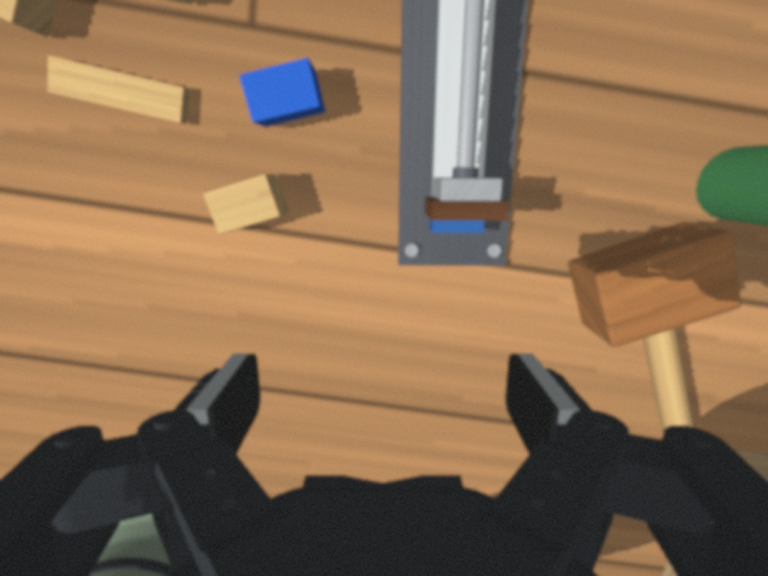

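The caul stands at (468,210) between the stop and the jaw. The near block's top is at (243,203) and the blue look-alike at (282,92). I'll measure the block by colour fill.

```bash
cat >> h.py <<'E'
def block(f,uv,z=.036,tol=14):
    """top face of the block lying around pixel uv: centre, long-axis heading, sides"""
    im=cv2.medianBlur(np.ascontiguousarray(f["img"][:,:,::-1]),3); m=np.zeros((386,514),np.uint8)
    k=im.copy(); cv2.floodFill(k,m,(int(uv[0]),int(uv[1])),0,(tol,)*3,(tol,)*3,4|(255<<8)|cv2.FLOODFILL_FIXED_RANGE|cv2.FLOODFILL_MASK_ONLY)
    mm=cv2.morphologyEx(m[1:-1,1:-1],cv2.MORPH_CLOSE,np.ones((3,3)))
    c=max(cv2.findContours(mm,cv2.RETR_EXTERNAL,cv2.CHAIN_APPROX_NONE)[0],key=cv2.contourArea)
    w=unproj(f,c[:,0,:],z)[:,:2]; (cc,(a,b),_)=r=cv2.minAreaRect((w*1000).astype(np.float32))
    p=cv2.boxPoints(r); e=[p[1]-p[0],p[2]-p[1]]; l=max(e,key=np.linalg.norm)
    print("block at",np.round(np.array(cc)/1000,4),"sides",np.round(sorted((a,b)),1),"long axis deg",round(np.degrees(np.arctan2(l[1],l[0]))%180,1),"touch border",c.min(0).ravel(),c.max(0).ravel())
E
python3 - <<'E'
from h import *
f=bot.grab_frame("wrist"); print(f["img"][130:140:3,155:168:4].reshape(-1,3).tolist())
for t in(20,28,36): block(f,(162,135),tol=t)
E
```

```text
[[224, 189, 129], [222, 189, 128], [223, 189, 129], [223, 190, 131], [223, 190, 129], [223, 190, 130], [223, 189, 129], [221, 186, 127], [221, 187, 126], [220, 185, 126], [222, 187, 128], [223, 188, 128], [221, 185, 125], [224, 191, 130], [227, 194, 132], [226, 191, 129]]
block at [ 0.4452 -0.0651] sides [35.3 55.2] long axis deg 114.6 touch border [133 119] [182 157]
block at [ 0.444  -0.0641] sides [37.4 58.5] long axis deg 115.2 touch border [133 118] [182 159]
block at [ 0.4286 -0.1174] sides [ 88.1 502.2] long axis deg 90.1 touch border [  0 118] [381 210]
```

apply_moves(claw=[0.085,0.085,0.085,0.085,0.085,0.085,0.085,0.085,0.085,0.085], xyz=[[0.01,-0.03,0],[0.01,-0.03,0],[0.01,-0.03,0],[0.0108,-0.0317,0],[0,0,0],[0,0,0],[0,0,0.03],[0,0,0.03],[0,0,0.03],[0,0,0]], twist=[[0,0,0],[0,0,0],[0,0,0],[0,0,0],[0,0,-0.141],[0,0,-0.141],[0,0,0],[0,0,0],[0,0,0],[0,0,0]])

```text
clock: 17.0
position: [0.446, -0.0682, 0.1538]
tool_rot: [-3.141, 0.005, 0.429]
force: [-1.3, -0.7, -0.3]
grip_width: 0.0849
finger_force: 0.0
```

```bash
cat >> h.py <<'E'
def togo(c,deg=None):
    """shift along tool x,y and twist from the present pose to world point c"""
    s=bot.observe(); p=np.array(s["position"]); y=s["tool_rot"][2]; d=np.array(c)-p[:2]
    print("pos",p.round(4),"yaw",round(y,4),"tool dx %.4f dy %.4f"%(d@[np.cos(y),np.sin(y)],d@[np.sin(y),-np.cos(y)]),"" if deg is None else "twist %.4f (apply after shift)"%(y-np.radians(deg)))
E
python3 - <<'E'
from h import *
f=bot.grab_frame("wrist"); p=proj(f,[.445,-.0647,.036])[0]; print(p)
for t in(20,26): block(f,p,tol=t)
togo((.445,-.0647),24.8)
E
```

```text
[252.45173604 185.39773711]
block at [ 0.4438 -0.0651] sides [36.  57.2] long axis deg 113.5 touch border [223 168] [282 204]
block at [ 0.4308 -0.0054] sides [ 80.4 353.8] long axis deg 90.4 touch border [  0 107] [336 271]
pos [ 0.4467 -0.0684  0.1556] yaw 0.429 tool dx -0.0000 dy -0.0041 twist -0.0038 (apply after shift)
```

apply_moves(claw=[0.085,0.085,0.085,0.085,0.085,0.085,0.085,0.085,0.05,0.05,0.05,0.05,0.05,0.05,0.05], xyz=[[-0.0005,-0.004,0.02],[0,0,0.03],[0,0,0.03],[0,0,0.03],[0,0,0.025],[0,0,0.014],[0,0,0],[0,0,0],[0,0,0],[0,0,0],[0,0,0],[0,0,0],[0,0,0],[0,0,0],[0,0,0]], twist=[[0,0,0.01],[0,0,0],[0,0,0],[0,0,0],[0,0,0],[0,0,0],[0,0,0],[0,0,0],[0,0,0],[0,0,0],[0,0,0],[0,0,0],[0,0,0],[0,0,0],[0,0,0]], force=60)

```text
clock: 18.55
position: [0.4458, -0.0639, 0.0085]
tool_rot: [3.141, -0.002, 0.421]
force: [-1.8, 1.2, 16.1]
grip_width: 0.055
finger_force: 60.2
```

apply_moves(claw=[0.05,0.05,0.05,0.05,0.05,0.05,0.05,0.05,0.05,0.05,0.05,0.05], xyz=[[0,0,-0.02],[0,0,-0.04],[0,0,-0.04],[0,0,-0.02],[-0.0165,0.034,0],[-0.0165,0.034,0],[-0.0165,0.034,0],[-0.0165,0.034,0],[-0.0165,0.034,0],[0,0,0],[0,0,0],[0,0,0]], twist=[[0,0,0],[0,0,0],[0,0,0],[0,0,0],[0,0,0],[0,0,0],[0,0,0],[0,0,0],[0,0,0],[0,0,0.1363],[0,0,0.1363],[0,0,0]])

```text
clock: 19.75
position: [0.4392, -0.253, 0.1278]
tool_rot: [3.141, 0.0, 0.145]
force: [0.6, -0.1, 0.3]
grip_width: 0.0549
finger_force: 64.9
```

```bash
python3 - <<'E'
from h import *
st()
E
```

```text
t 19.75 s -0.0255 c -0.0003 z 0.1278 rot [3.141 0.    0.145] yawerr -0.0031 F [ 0.6 -0.1  0.3] w 0.0549
```

apply_moves(claw=[0.05,0.05,0.05,0.05,0.05,0.05,0.05,0.05,0.05,0.05,0.05,0.05,0.05,0.05,0.05,0.05,0.05], xyz=[[0,0,0.03],[0,0,0.03],[0,0,0.02],[0,0,0.0045],[0,0,0],[0.005,0,0],[0.005,0,0],[0.005,0,0],[0.005,0,0],[0.005,0,0],[0.005,0,0],[0.005,0,0],[0.005,0,0],[0.005,0,0],[0.004,0,0],[0,0,0],[0,0,0]], twist=[[0,0,-0.003],[0,0,0],[0,0,0],[0,0,0],[0,0,0],[0,0,0],[0,0,0],[0,0,0],[0,0,0],[0,0,0],[0,0,0],[0,0,0],[0,0,0],[0,0,0],[0,0,0],[0,0,0],[0,0,0]])

```text
clock: 21.45
position: [0.4876, -0.2455, 0.0433]
tool_rot: [3.141, 0.0, 0.152]
force: [-4.6, -1.3, 0.7]
grip_width: 0.0551
finger_force: 65.0
```

```bash
python3 - <<'E'
from h import *
st()
E
```

```text
t 21.45 s 0.0235 c -0.0 z 0.0433 rot [3.141 0.    0.152] yawerr 0.0032 F [-4.6 -1.3  0.7] w 0.0551
```

apply_moves(claw=[0.05,0.05,0.05,0.05,0.05,0.05], xyz=[[0,0,0.004],[0,0,0.004],[0,0,0.003],[0,0,0],[0,0,0],[0,0,0]], twist=[[0,0,0.003],[0,0,0],[0,0,0],[0,0,0],[0,0,0],[0,0,0]])

```text
clock: 22.05
position: [0.4876, -0.2455, 0.032]
tool_rot: [-3.141, 0.0, 0.148]
force: [-5.8, -0.1, -1.9]
grip_width: 0.0552
finger_force: 64.9
```

apply_moves(claw=[0.05,0.05,0.05], xyz=[[0,0,0.001],[0,0,0.0008],[0,0,0]], twist=[[0,0,0],[0,0,0],[0,0,0]])

```text
clock: 22.35
position: [0.4878, -0.2456, 0.0306]
tool_rot: [3.141, -0.001, 0.148]
force: [-6.3, 0.5, 6.9]
grip_width: 0.0548
finger_force: 65.5
```

apply_moves(claw=[0.05,0.05,0.05,0.05,0.085,0.085,0.085,0.085,0.085,0.085,0.085], xyz=[[0,0,-0.0004],[-0.002,0,0],[-0.0017,0,0],[0,0,0],[0,0,0],[0,0,0],[0,0,0],[0,0,0],[0,0,0],[0,0,0],[0,0,0]], twist=[[0,0,0],[0,0,0],[0,0,0],[0,0,0],[0,0,0],[0,0,0],[0,0,0],[0,0,0],[0,0,0],[0,0,0],[0,0,0]])

```text
clock: 23.45
position: [0.484, -0.2461, 0.0306]
tool_rot: [3.142, -0.0, 0.148]
force: [0.9, 0.2, -0.3]
grip_width: 0.085
finger_force: 0.0
```

apply_moves(claw=[0.085,0.085,0.085,0.085,0.085,0.085,0.085,0.085,0.085,0.085,0.085,0.085,0.085,0.085], xyz=[[0,0,-0.02],[0,0,-0.03],[0,0,-0.04],[0,0,-0.04],[0,0,-0.04],[0,0,-0.04],[0.008,-0.036,0],[0.008,-0.036,0],[0.008,-0.036,0],[0.008,-0.036,0],[0.008,-0.036,0],[0.008,-0.036,0],[0.008,-0.036,0],[0,0,0]], twist=[[0,0,0],[0,0,0],[0,0,0],[0,0,0],[0,0,0],[0,0,0],[0,0,0],[0,0,0],[0,0,0],[0,0,0],[0,0,0],[0,0,0],[0,0,0],[0,0,0]])

```text
clock: 24.85
position: [0.5024, 0.0162, 0.2402]
tool_rot: [-3.14, 0.0, 0.154]
force: [-0.1, -1.1, -0.9]
grip_width: 0.085
finger_force: 0.0
```

```bash
python3 - <<'E'
from h import *
st(); a=save("wrist","w6",None,1.5); print(bot.observe()["position"])
for q in("block0_mid",):
    for r in bot.find_in("wrist",q): 
      p=proj(a,r["position"])[0]; print(q,np.round(r["position"],3),round(r["score"],2),p.round()*1.5,a["img"][int(p[1])%384,int(p[0])%512]); 
      try: block(a,p,tol=18)
      except Exception as e: print(e)
E
```

```text
t 24.85 s 0.0768 c 0.2566 z 0.2402 rot [-3.14   0.     0.154] yawerr 0.006 F [-0.1 -1.1 -0.9] w 0.085
[0.502216   0.01357129 0.24041686]
block0_mid [0.615 0.021 0.03 ] 0.73 [399.  112.5] [219 184 126]
block at [0.6139 0.0219] sides [34.5 54.5] long axis deg 90.1 touch border [241  56] [291  94]
block0_mid [ 0.543 -0.086  0.038] 0.73 [513. 225.] [ 49 104 214]
block at [ 0.5375 -0.0904] sides [32.6 54. ] long axis deg 111.4 touch border [322 138] [366 171]
block0_mid [ 0.693 -0.045  0.035] 0.57 [507.   13.5] [241 142  45]
block at [ 0.6918 -0.0516] sides [21.3 56.9] long axis deg 98.8 touch border [318   0] [369  22]
```

View pics/w6.png

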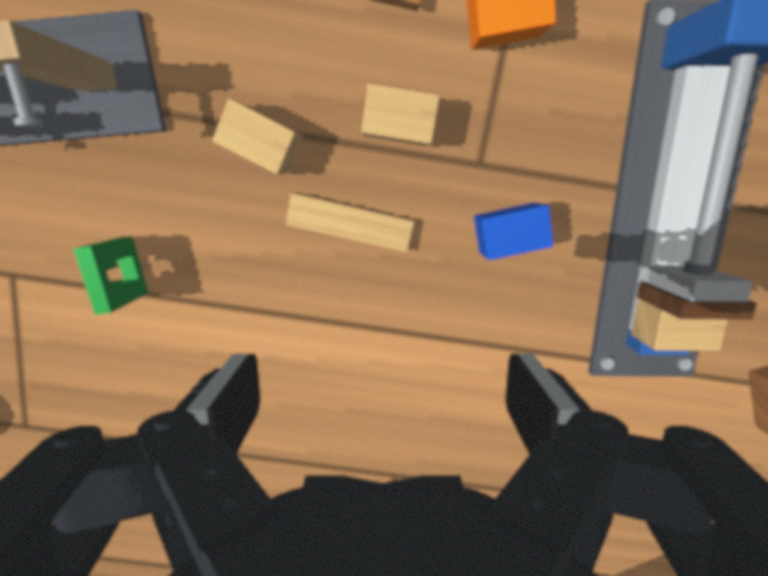

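Row so far is jaw, caul, block, stop at (690,310). Two willow blocks remain at (402,112) and (255,137); blue and orange are look-alikes, and the thin offcut is at (350,222).

```bash
python3 - <<'E'
from h import *
a=bot.grab_frame("wrist"); block(a,(170,90),tol=18); block(a,(268,74),tol=18)
block(a,(170,90),tol=24); block(a,(268,74),tol=24)
togo((.6139,.0219),0)
E
```

```text
block at [0.5794 0.1336] sides [34.4 53.9] long axis deg 72.0 touch border [138  67] [189 113]
block at [0.6141 0.0224] sides [34.8 54.6] long axis deg 90.0 touch border [237  56] [286  93]
block at [0.5796 0.1336] sides [34.7 54.5] long axis deg 72.0 touch border [138  66] [189 114]
block at [0.6141 0.0224] sides [35.2 55.1] long axis deg 90.2 touch border [236  55] [286  93]
pos [0.5021 0.0109 0.2407] yaw 0.148 tool dx 0.1122 dy 0.0056 twist 0.1480 (apply after shift)
```

apply_moves(claw=[0.085,0.085,0.085,0.085,0.085,0.085,0.085,0.085,0.085,0.085,0.085,0.085,0.085], xyz=[[0.028,0.0015,0],[0.028,0.0015,0],[0.028,0.0015,0],[0.0285,0.001,0],[0,0,0],[0,0,0],[0,0,0.03],[0,0,0.03],[0,0,0.03],[0,0,0.03],[0,0,0.02],[0,0,0],[0,0,0]], twist=[[0,0,0],[0,0,0],[0,0,0],[0,0,0],[0,0,0.073],[0,0,0.073],[0,0,0],[0,0,0],[0,0,0],[0,0,0],[0,0,0],[0,0,0],[0,0,0]])

```text
clock: 26.3
position: [0.6145, 0.0213, 0.1013]
tool_rot: [3.141, -0.0, 0.001]
force: [0.3, -0.2, 0.8]
grip_width: 0.0847
finger_force: 0.0
```

```bash
python3 - <<'E'
from h import *
a=bot.grab_frame("wrist"); p=proj(a,[.614,.022,.036])[0]; print(p); block(a,p,tol=16); block(a,p,tol=22)
togo((.6141,.0224),0)
E
```

```text
[254.97801425 203.33921893]
block at [0.6135 0.0227] sides [34.1 54.7] long axis deg 90.0 touch border [219 183] [288 224]
block at [0.6135 0.0227] sides [34.1 54.8] long axis deg 90.0 touch border [219 183] [288 224]
pos [0.6148 0.0215 0.1018] yaw 0.0008 tool dx -0.0007 dy -0.0009 twist 0.0008 (apply after shift)
```

apply_moves(claw=[0.085,0.085,0.085,0.085,0.085,0.085,0.05,0.05,0.05,0.05,0.05,0.05,0.05], xyz=[[-0.001,-0.001,0.02],[0,0,0.03],[0,0,0.03],[0,0,0.013],[0,0,0],[0,0,0],[0,0,0],[0,0,0],[0,0,0],[0,0,0],[0,0,0],[0,0,0],[0,0,0]], twist=[[0,0,0],[0,0,0],[0,0,0],[0,0,0],[0,0,0],[0,0,0],[0,0,0],[0,0,0],[0,0,0],[0,0,0],[0,0,0],[0,0,0],[0,0,0]], force=60)

```text
clock: 27.65
position: [0.6139, 0.0237, 0.0088]
tool_rot: [-3.141, -0.001, 0.002]
force: [-2.8, 0.9, 10.8]
grip_width: 0.0547
finger_force: 62.1
```

apply_moves(claw=[0.05,0.05,0.05,0.05,0.05,0.05,0.05,0.05,0.05,0.05,0.05,0.05,0.05,0.05,0.05], xyz=[[0,0,-0.02],[0,0,-0.04],[0,0,-0.04],[0,0,-0.04],[-0.0218,0.0345,0],[-0.0218,0.0345,0],[-0.0218,0.0345,0],[-0.0218,0.0345,0],[-0.0218,0.0345,0],[-0.0218,0.0345,0],[-0.0218,0.0345,0],[-0.0218,0.0345,0],[0,0,0],[0,0,0],[0,0,0]], twist=[[0,0,0],[0,0,0],[0,0,0],[0,0,0],[0,0,0],[0,0,0],[0,0,0],[0,0,0],[0,0,0],[0,0,0],[0,0,0],[0,0,0],[0,0,-0.073],[0,0,-0.073],[0,0,0]])

```text
clock: 29.15
position: [0.4395, -0.253, 0.1482]
tool_rot: [3.142, -0.001, 0.149]
force: [0.4, 0.2, -0.1]
grip_width: 0.0548
finger_force: 64.1
```

```bash
python3 - <<'E'
from h import *
bot.grab_frame("top"); st()
E
```

```text
t 29.2 s -0.0251 c -0.0002 z 0.1481 rot [-3.142e+00 -1.000e-03  1.460e-01] yawerr -0.0019 F [ 0.2  0.3 -0.4] w 0.0551
```

apply_moves(claw=[0.05,0.05,0.05,0.05,0.05,0.05,0.05,0.05,0.05,0.05,0.05,0.05,0.05,0.05,0.05,0.05,0.05,0.05], xyz=[[0,0,0.03],[0,0,0.03],[0,0,0.03],[0,0,0.01],[0,0,0.0045],[0,0,0],[0.005,0,0],[0.005,0,0],[0.005,0,0],[0.005,0,0],[0.005,0,0],[0.005,0,0],[0.005,0,0],[0.005,0,0],[0.005,0,0],[0.0025,0,0],[0,0,0],[0,0,0]], twist=[[0,0,0],[0,0,0],[0,0,0],[0,0,0],[0,0,0],[0,0,0],[0,0,0],[0,0,0],[0,0,0],[0,0,0],[0,0,0],[0,0,0],[0,0,0],[0,0,0],[0,0,0],[0,0,0],[0,0,0],[0,0,0]])

```text
clock: 31.0
position: [0.4864, -0.2458, 0.0436]
tool_rot: [3.141, 0.0, 0.148]
force: [-5.8, -0.6, 0.3]
grip_width: 0.055
finger_force: 64.3
```

```bash
python3 - <<'E'
from h import *
st()
E
```

```text
t 31.0 s 0.0223 c -0.0002 z 0.0436 rot [3.141 0.    0.148] yawerr -0.0004 F [-5.8 -0.6  0.3] w 0.055
```

apply_moves(claw=[0.05,0.05,0.05,0.05,0.05,0.05], xyz=[[0,0,0.004],[0,0,0.004],[0,0,0.003],[0,0,0],[0,0,0],[0,0,0]], twist=[[0,0,0],[0,0,0],[0,0,0],[0,0,0],[0,0,0],[0,0,0]])

```text
clock: 31.6
position: [0.4862, -0.2457, 0.0324]
tool_rot: [-3.141, 0.001, 0.148]
force: [-4.9, -0.9, -2.2]
grip_width: 0.0553
finger_force: 64.1
```

apply_moves(claw=[0.05,0.05,0.05], xyz=[[0,0,0.001],[0,0,0.001],[0,0,0]], twist=[[0,0,0],[0,0,0],[0,0,0]])

```text
clock: 31.9
position: [0.4864, -0.2458, 0.0309]
tool_rot: [-3.142, 0.0, 0.148]
force: [-7.6, 0.1, 7.7]
grip_width: 0.055
finger_force: 64.9
```

apply_moves(claw=[0.05,0.05,0.05,0.05,0.085,0.085,0.085,0.085,0.085,0.085,0.085], xyz=[[0,0,-0.0004],[-0.002,0,0],[-0.0018,0,0],[0,0,0],[0,0,0],[0,0,0],[0,0,0],[0,0,0],[0,0,0],[0,0,0],[0,0,0]], twist=[[0,0,0],[0,0,0],[0,0,0],[0,0,0],[0,0,0],[0,0,0],[0,0,0],[0,0,0],[0,0,0],[0,0,0],[0,0,0]])

```text
clock: 33.0
position: [0.4827, -0.2463, 0.0305]
tool_rot: [-3.142, 0.0, 0.148]
force: [0.2, -0.3, 0.5]
grip_width: 0.0847
finger_force: 0.0
```

apply_moves(claw=[0.085,0.085,0.085,0.085,0.085,0.085,0.085,0.085,0.085,0.085,0.085,0.085,0.085,0.085,0.085,0.085,0.085,0.085,0.085,0.085], xyz=[[0,0,-0.02],[0,0,-0.03],[0,0,-0.04],[0,0,-0.04],[0,0,-0.04],[0.0073,-0.0353,-0.004],[0.0073,-0.0353,-0.004],[0.0073,-0.0353,-0.004],[0.0073,-0.0353,-0.004],[0.0073,-0.0353,-0.004],[0.0073,-0.0353,-0.004],[0.0073,-0.0353,-0.004],[0.0073,-0.0353,-0.004],[0.0073,-0.0353,-0.004],[0.0073,-0.0353,-0.004],[0,0,0],[0,0,0],[0,0,0],[0,0,0],[0,0,0]], twist=[[0,0,0],[0,0,0],[0,0,0],[0,0,0],[0,0,0],[0,0,0],[0,0,0],[0,0,0],[0,0,0],[0,0,0],[0,0,0],[0,0,0],[0,0,0],[0,0,0],[0,0,0],[0,0,0.12],[0,0,0.12],[0,0,0.12],[0,0,0.1],[0,0,0]])

```text
clock: 35.0
position: [0.5027, 0.1137, 0.2404]
tool_rot: [3.141, 0.0, -0.314]
force: [0.6, -0.8, -0.9]
grip_width: 0.0848
finger_force: 0.0
```

```bash
python3 - <<'E'
from h import *
a=save("wrist","w7",None,1.5); 
for r in bot.find_in("wrist","block0_mid"): 
      p=proj(a,r["position"])[0]; c=a["img"][int(p[1])%384,int(p[0])%512]; print(np.round(r["position"],3),round(r["score"],2),p.round(),c)
      if c[0]>200 and c[2]>100: block(a,p,tol=20)
p=proj(a,[.5795,.1336,.036])[0]; print(p); block(a,p,tol=18)
togo((.5795,.1336),-18)
E
```

```text
[ 0.545 -0.088  0.035] 0.88 [407.  83.] [ 38  73 144]
[219.9314402  114.44669606]
block at [0.5793 0.1341] sides [33.7 54.4] long axis deg 72.0 touch border [197 100] [242 129]
pos [0.5027 0.1136 0.2404] yaw -0.3086 tool dx 0.0671 dy -0.0423 twist 0.0055 (apply after shift)
```

apply_moves(claw=[0.085,0.085,0.085,0.085,0.085,0.085,0.085,0.085,0.085,0.085,0.085,0.085,0.085], xyz=[[0.02,-0.0125,0],[0.02,-0.0125,0],[0.02,-0.0125,0],[0.0067,-0.005,0],[0,0,0.03],[0,0,0.04],[0,0,0.04],[0,0,0.03],[0,0,0.03],[0,0,0.03],[0,0,0.02],[0,0,0.0125],[0,0,0]], twist=[[0,0,0.005],[0,0,0],[0,0,0],[0,0,0],[0,0,0],[0,0,0],[0,0,0],[0,0,0],[0,0,0],[0,0,0],[0,0,0],[0,0,0],[0,0,0]])

```text
clock: 36.4
position: [0.5786, 0.133, 0.0071]
tool_rot: [3.141, 0.002, -0.316]
force: [0.7, -0.5, 0.3]
grip_width: 0.085
finger_force: 0.0
```

apply_moves(claw=[0.05,0.05,0.05,0.05,0.05,0.05,0.05,0.05], xyz=[[0,0,0],[0,0,0],[0,0,0],[0,0,0],[0,0,0],[0,0,0],[0,0,0],[0,0,0]], twist=[[0,0,0],[0,0,0],[0,0,0],[0,0,0],[0,0,0],[0,0,0],[0,0,0],[0,0,0]], force=60)

```text
clock: 37.2
position: [0.58, 0.1335, 0.0093]
tool_rot: [-3.141, -0.001, -0.317]
force: [-1.8, -1.5, 7.6]
grip_width: 0.055
finger_force: 63.1
```

apply_moves(claw=[0.05,0.05,0.05,0.05,0.05,0.05,0.05,0.05,0.05,0.05,0.05,0.05,0.05,0.05,0.05,0.05,0.05], xyz=[[0,0,-0.02],[0,0,-0.04],[0,0,-0.04],[0,0,-0.04],[-0.0011,0.0342,0],[-0.0011,0.0342,0],[-0.0011,0.0342,0],[-0.0011,0.0342,0],[-0.0011,0.0342,0],[-0.0011,0.0342,0],[-0.0011,0.0342,0],[-0.0011,0.0342,0],[-0.0011,0.0342,0],[-0.0011,0.0342,0],[-0.0011,0.0342,0],[-0.0009,0.0344,0],[0,0,0]], twist=[[0,0,0],[0,0,0],[0,0,0],[0,0,0],[0,0,0],[0,0,0],[0,0,0],[0,0,0],[0,0,0],[0,0,0],[0,0,0],[0,0,0],[0,0,0],[0,0,0],[0,0,0],[0,0,0],[0,0,0]])

```text
clock: 38.9
position: [0.4373, -0.2569, 0.1492]
tool_rot: [3.14, -0.002, -0.322]
force: [-0.1, -0.1, -0.0]
grip_width: 0.0551
finger_force: 63.6
```

apply_moves(claw=[0.05,0.05,0.05,0.05,0.05,0.05], xyz=[[0,0,0],[0,0,0],[0,0,0],[0,0,0],[0,0,0],[0,0,0]], twist=[[0,0,-0.12],[0,0,-0.12],[0,0,-0.12],[0,0,-0.1055],[0,0,0],[0,0,0]])

```text
clock: 39.5
position: [0.4393, -0.2526, 0.1484]
tool_rot: [3.142, -0.001, 0.146]
force: [-0.8, -0.2, -0.5]
grip_width: 0.0549
finger_force: 63.6
```

```bash
python3 - <<'E'
from h import *
st()
E
```

```text
t 39.5 s -0.0254 c 0.0 z 0.1484 rot [ 3.142e+00 -1.000e-03  1.460e-01] yawerr -0.0028 F [-0.8 -0.2 -0.5] w 0.0549
```

apply_moves(claw=[0.05,0.05,0.05,0.05,0.05,0.05,0.05,0.05,0.05,0.05,0.05,0.05,0.05,0.05,0.05,0.05,0.05,0.05], xyz=[[0,0,0.03],[0,0,0.03],[0,0,0.03],[0,0,0.01],[0,0,0.0045],[0,0,0],[0.005,0,0],[0.005,0,0],[0.005,0,0],[0.005,0,0],[0.005,0,0],[0.005,0,0],[0.005,0,0],[0.005,0,0],[0.005,0,0],[0.0033,0,0],[0,0,0],[0,0,0]], twist=[[0,0,-0.002],[0,0,0],[0,0,0],[0,0,0],[0,0,0],[0,0,0],[0,0,0],[0,0,0],[0,0,0],[0,0,0],[0,0,0],[0,0,0],[0,0,0],[0,0,0],[0,0,0],[0,0,0],[0,0,0],[0,0,0]])

```text
clock: 41.3
position: [0.4867, -0.2457, 0.044]
tool_rot: [3.141, 0.001, 0.15]
force: [-6.2, -1.2, -0.5]
grip_width: 0.0546
finger_force: 63.7
```

```bash
python3 - <<'E'
from h import *
st()
E
```

```text
t 41.3 s 0.0225 c -0.0001 z 0.044 rot [3.141e+00 1.000e-03 1.500e-01] yawerr 0.0019 F [-6.2 -1.2 -0.5] w 0.0546
```

apply_moves(claw=[0.05,0.05,0.05,0.05,0.05,0.05], xyz=[[0.0005,0,0.004],[0,0,0.004],[0,0,0.003],[0,0,0],[0,0,0],[0,0,0]], twist=[[0,0,0.001],[0,0,0],[0,0,0],[0,0,0],[0,0,0],[0,0,0]])

```text
clock: 41.9
position: [0.4869, -0.2454, 0.0328]
tool_rot: [-3.141, 0.001, 0.149]
force: [-5.0, -0.8, -1.1]
grip_width: 0.0552
finger_force: 63.5
```

apply_moves(claw=[0.05,0.05,0.05], xyz=[[0,0,0.001],[0,0,0.001],[0,0,0]], twist=[[0,0,0],[0,0,0],[0,0,0]])

```text
clock: 42.2
position: [0.4871, -0.2456, 0.0313]
tool_rot: [-3.141, 0.0, 0.149]
force: [-7.8, -0.1, 8.0]
grip_width: 0.0552
finger_force: 64.5
```

apply_moves(claw=[0.05,0.05,0.05,0.05,0.085,0.085,0.085,0.085,0.085,0.085,0.085,0.085,0.085,0.085,0.085,0.085], xyz=[[0,0,-0.0004],[-0.002,0,0],[-0.0018,0,0],[0,0,0],[0,0,0],[0,0,0],[0,0,0],[0,0,0],[0,0,0],[0,0,0],[0,0,0],[0,0,-0.02],[0,0,-0.03],[0,0,-0.04],[0,0,-0.04],[0,0,-0.04]], twist=[[0,0,0],[0,0,0],[0,0,0],[0,0,0],[0,0,0],[0,0,0],[0,0,0],[0,0,0],[0,0,0],[0,0,0],[0,0,0],[0,0,0],[0,0,0],[0,0,0],[0,0,0],[0,0,0]])

```text
clock: 43.8
position: [0.4833, -0.246, 0.2025]
tool_rot: [-3.142, 0.0, 0.149]
force: [1.1, 0.2, 0.2]
grip_width: 0.085
finger_force: 0.0
```

apply_moves(claw=[0.085,0.085,0.085,0.085,0.085,0.085,0.085,0.085,0.085,0.085,0.085,0.085,0.085,0.085,0.085,0.085,0.085,0.085,0.085], xyz=[[0.0072,-0.0366,-0.005],[0.0072,-0.0366,-0.005],[0.0072,-0.0366,-0.005],[0.0072,-0.0366,-0.005],[0.0072,-0.0366,-0.005],[0.0072,-0.0366,-0.005],[0.0072,-0.0366,-0.005],[0.0072,-0.0366,-0.005],[0.0072,-0.0366,-0.005],[0.0072,-0.0366,-0.005],[0.0072,-0.0366,-0.005],[0.0072,-0.0366,-0.005],[0.0072,-0.0366,-0.005],[0.0072,-0.0366,-0.005],[0.0072,-0.0366,-0.005],[0.0072,-0.0366,-0.005],[0,0,0],[0,0,0],[0,0,0]], twist=[[0,0,0],[0,0,0],[0,0,0],[0,0,0],[0,0,0],[0,0,0],[0,0,0],[0,0,0],[0,0,0],[0,0,0],[0,0,0],[0,0,0],[0,0,0],[0,0,0],[0,0,0],[0,0,0],[0,0,-0.1],[0,0,0],[0,0,0]])

```text
clock: 45.7
position: [0.5103, 0.3493, 0.2809]
tool_rot: [3.141, 0.0, 0.246]
force: [-0.5, -0.4, 0.2]
grip_width: 0.085
finger_force: 0.0
```

```bash
python3 - <<'E'
from h import *
a=bot.grab_frame("wrist"); p=proj(a,[.5532,.381,.106])[0]; print(p,bot.observe()["position"])
x,y=int(p[0]),int(p[1]); print((x-45,y-30))
cv2.imwrite("pics/w8.png",cv2.resize(a["img"][y-30:y+30,x-45:x+45,::-1],None,fx=8,fy=8,interpolation=cv2.INTER_CUBIC))
t=bot.grab_frame("top"); cv2.imwrite("pics/t8.png",cv2.resize(t["img"][:,:,::-1][120:300,60:440],None,fx=2.1,fy=2.1))
E
```

```text
[237.64590858 131.17580673] [0.5104203  0.34917168 0.28099929]
(192, 101)
```

View pics/w8.png

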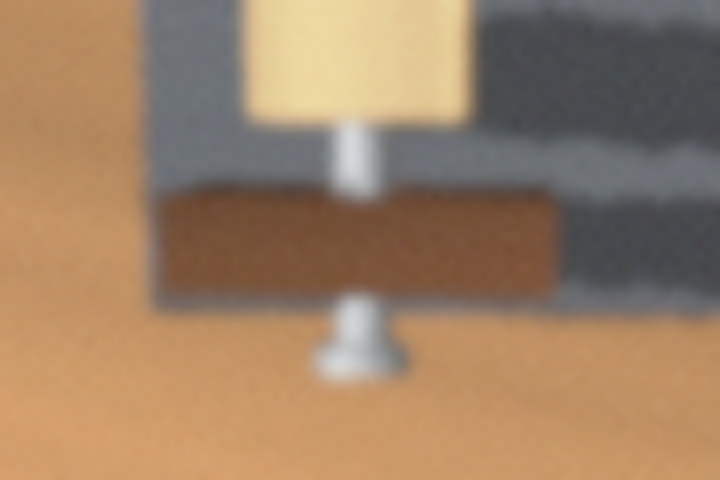

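Caul B's top face spans (165,197) to (554,293) in the crop, square to the tool.

```bash
python3 - <<'E'
from h import *
f=bot.grab_frame("wrist")
w=unproj(f,np.array([[163,196],[554,196],[554,293],[166,293]])/8+[192,101],.106)[:,:2]; c=w.mean(0); d=w[1]-w[0]+w[2]-w[3]
print(c.round(4),np.linalg.norm(d)/2,np.linalg.norm(w[1]-w[2]),np.degrees(np.arctan2(d[0],-d[1]))); togo(c,14.2)
E
```

```text
[0.5526 0.3817] 0.05471868588936977 0.013339858810371856 14.078803241163822
pos [0.5103 0.3494 0.281 ] yaw 0.2468 tool dx 0.0489 dy -0.0211 twist -0.0010 (apply after shift)
```

apply_moves(claw=[0.085,0.085,0.085,0.085,0.085,0.085,0.085,0.085,0.085,0.085,0.085,0.085,0.085], xyz=[[0.016,-0.007,0],[0.016,-0.007,0],[0.0165,-0.007,0],[0,0,0],[0,0,0.03],[0,0,0.03],[0,0,0.03],[0,0,0.03],[0,0,0.03],[0,0,0.02],[0,0,0.02],[0,0,0],[0,0,0]], twist=[[0,0,0],[0,0,0],[0,0,0],[0,0,0],[0,0,0],[0,0,0],[0,0,0],[0,0,0],[0,0,0],[0,0,0],[0,0,0],[0,0,0],[0,0,0]])

```text
clock: 47.15
position: [0.5521, 0.3821, 0.0916]
tool_rot: [3.141, -0.0, 0.249]
force: [0.3, -0.3, -0.3]
grip_width: 0.0851
finger_force: 0.0
```

apply_moves(claw=[0.04,0.04,0.04,0.04,0.04,0.04,0.04,0.04], xyz=[[0,0,0.001],[0,0,0],[0,0,0],[0,0,0],[0,0,0],[0,0,0],[0,0,0],[0,0,0]], twist=[[0,0,0],[0,0,0],[0,0,0],[0,0,0],[0,0,0],[0,0,0],[0,0,0],[0,0,0]], force=100)

```text
clock: 47.95
position: [0.5529, 0.3831, 0.0916]
tool_rot: [-3.14, -0.003, 0.25]
force: [-0.2, 0.6, 10.6]
grip_width: 0.0527
finger_force: 102.6
```

```bash
python3 - <<'E'
from h import *
togo((.5526,.3817),14.2); save("wrist","w9",(150,100,370,384),2)
E
```

```text
pos [0.5529 0.3831 0.0916] yaw 0.2497 tool dx -0.0006 dy 0.0013 twist 0.0018 (apply after shift)
```

View pics/w9.png

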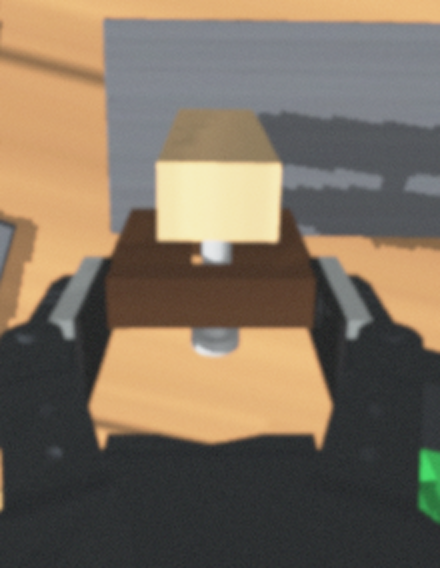

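The fingers hold caul B's top. The pin neck is at (215,250), near the caul's centre.

apply_moves(claw=[0.04,0.04,0.04,0.04,0.04,0.04,0.04,0.04], xyz=[[0,0,-0.005],[0,0,-0.005],[0,0,-0.005],[0,0,-0.005],[0,0,-0.003],[0,0,-0.0005],[0,0,0],[0,0,0]], twist=[[0,0,0],[0,0,0],[0,0,0],[0,0,0],[0,0,0],[0,0,0],[0,0,0],[0,0,0]])

```text
clock: 48.8
position: [0.5519, 0.3825, 0.1132]
tool_rot: [3.141, 0.0, 0.25]
force: [-0.6, 0.3, -0.5]
grip_width: 0.0525
finger_force: 104.5
```

apply_moves(claw=[0.04,0.04,0.04,0.04,0.04,0.04,0.04,0.04,0.04], xyz=[[0,0,-0.0014],[0,0,0],[-0.008,0,0],[-0.008,0,0],[-0.008,0,0],[-0.008,0,0],[-0.009,0,0],[-0.009,0,0],[0,0,0]], twist=[[0,0,0],[0,0,0],[0,0,0],[0,0,0],[0,0,0],[0,0,0],[0,0,0],[0,0,0],[0,0,0]])

```text
clock: 49.7
position: [0.5023, 0.3702, 0.1149]
tool_rot: [-3.141, 0.001, 0.25]
force: [0.7, 0.2, -0.9]
grip_width: 0.0526
finger_force: 104.5
```

```bash
python3 - <<'E'
from h import *
p=UX*(.4225-.025)+UY*(-.3148); print(p); togo(p,8.5); st()
E
```

```text
[ 0.43966421 -0.25258795]
pos [0.5023 0.3702 0.1149] yaw 0.2502 tool dx -0.2149 dy 0.5879 twist 0.1019 (apply after shift)
t 49.7 s 0.129 c 0.6067 z 0.1149 rot [-3.141e+00  1.000e-03  2.500e-01] yawerr 0.1019 F [ 0.7  0.2 -0.9] w 0.0526
```

apply_moves(claw=[0.04,0.04,0.04,0.04,0.04,0.04,0.04,0.04,0.04,0.04,0.04,0.04,0.04,0.04,0.04,0.04,0.04,0.04,0.04,0.04], xyz=[[0,0,-0.03],[0,0,-0.04],[0,0,-0.04],[-0.0134,0.0367,0],[-0.0134,0.0367,0],[-0.0134,0.0367,0],[-0.0134,0.0367,0],[-0.0134,0.0367,0],[-0.0134,0.0367,0],[-0.0134,0.0367,0],[-0.0134,0.0367,0],[-0.0134,0.0367,0],[-0.0134,0.0367,0],[-0.0134,0.0367,0],[-0.0134,0.0367,0],[-0.0134,0.0367,0],[-0.0134,0.0367,0],[-0.0134,0.0367,0],[-0.0134,0.0367,0],[0,0,0]], twist=[[0,0,0],[0,0,0],[0,0,0],[0,0,0],[0,0,0],[0,0,0],[0,0,0],[0,0,0],[0,0,0],[0,0,0],[0,0,0],[0,0,0],[0,0,0],[0,0,0],[0,0,0],[0,0,0],[0,0,0],[0,0,0],[0,0,0],[0,0,0]])

```text
clock: 51.7
position: [0.4395, -0.257, 0.2253]
tool_rot: [3.139, -0.0, 0.243]
force: [0.3, 0.9, -1.1]
grip_width: 0.053
finger_force: 105.0
```

apply_moves(claw=[0.04,0.04,0.04], xyz=[[0,0,0],[0,0,0],[0,0,0]], twist=[[0,0,0.1015],[0,0,0],[0,0,0]])

```text
clock: 52.0
position: [0.441, -0.2516, 0.2248]
tool_rot: [3.141, 0.0, 0.151]
force: [0.6, -0.2, -1.4]
grip_width: 0.0529
finger_force: 105.0
```

```bash
python3 - <<'E'
from h import *
st(); save("wrist","w10",None,1.5)
E
```

```text
t 52.0 s -0.0235 c 0.0008 z 0.2248 rot [3.141 0.    0.151] yawerr 0.0028 F [ 0.6 -0.2 -1.4] w 0.0529
```

View pics/w10.png

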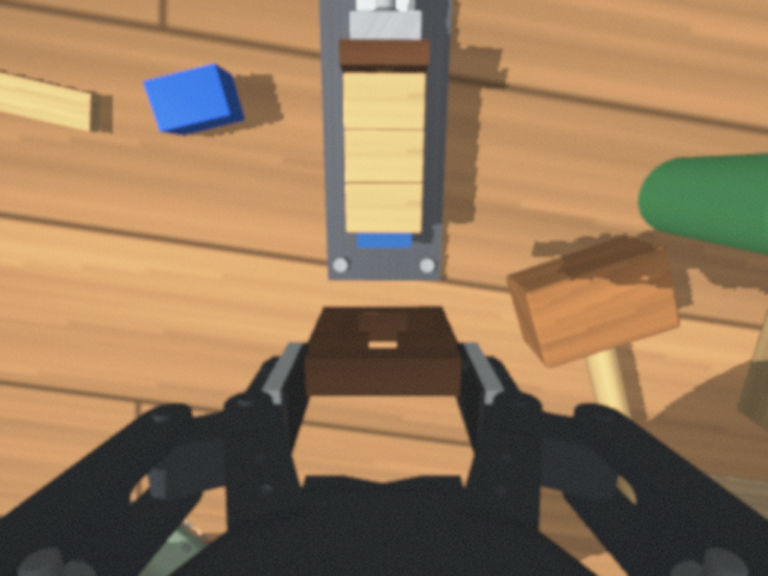

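The row runs caul, block, block, block, straight and against the stop (340–430, 40–235). Caul B is held upright. Now I'll lower and press.

apply_moves(claw=[0.04,0.04,0.04,0.04,0.04,0.04,0.04,0.04,0.04,0.04,0.04,0.04,0.04,0.04,0.04,0.04,0.04], xyz=[[0,0.0006,0.03],[0,0,0.03],[0,0,0.03],[0,0,0.03],[0,0,0.02],[0,0,0.0073],[0,0,0],[0.005,0,0],[0.005,0,0],[0.005,0,0],[0.005,0,0],[0.004,0,0],[0.004,0,0],[0.004,0,0],[0.003,0,0],[0,0,0],[0,0,0]], twist=[[0,0,0.002],[0,0,0],[0,0,0],[0,0,0],[0,0,0],[0,0,0],[0,0,0],[0,0,0],[0,0,0],[0,0,0],[0,0,0],[0,0,0],[0,0,0],[0,0,0],[0,0,0],[0,0,0],[0,0,0]])

```text
clock: 53.75
position: [0.475, -0.2473, 0.0775]
tool_rot: [-3.141, 0.001, 0.146]
force: [-6.0, -1.6, -0.7]
grip_width: 0.053
finger_force: 105.1
```

```bash
python3 - <<'E'
from h import *
st()
E
```

```text
t 53.75 s 0.0107 c 0.0 z 0.0775 rot [-3.141e+00  1.000e-03  1.460e-01] yawerr -0.0023 F [-6.  -1.6 -0.7] w 0.053
```

apply_moves(claw=[0.04,0.04,0.04,0.04,0.04,0.04,0.04], xyz=[[0.0015,0,0],[0,0,0.003],[0,0,0.003],[0,0,0.003],[0,0,0.0015],[0,0,0],[0,0,0]], twist=[[0,0,-0.002],[0,0,0],[0,0,0],[0,0,0],[0,0,0],[0,0,0],[0,0,0]])

```text
clock: 54.45
position: [0.4762, -0.2471, 0.0669]
tool_rot: [-3.141, 0.002, 0.148]
force: [-8.3, -0.9, -0.5]
grip_width: 0.053
finger_force: 105.1
```

apply_moves(claw=[0.04,0.04,0.04], xyz=[[0,0,0.001],[0,0,0.0008],[0,0,0]], twist=[[0,0,0],[0,0,0],[0,0,0]])

```text
clock: 54.75
position: [0.4766, -0.2471, 0.0658]
tool_rot: [-3.141, 0.001, 0.148]
force: [-9.5, 1.5, 15.9]
grip_width: 0.0531
finger_force: 106.8
```

apply_moves(claw=[0.04,0.04,0.04,0.04,0.04,0.085,0.085,0.085,0.085,0.085,0.085,0.085], xyz=[[0,0,-0.0006],[-0.002,0,0],[-0.002,0,0],[-0.0005,0,0],[0,0,0],[0,0,0],[0,0,0],[0,0,0],[0,0,0],[0,0,0],[0,0,0],[0,0,0]], twist=[[0,0,0],[0,0,0],[0,0,0],[0,0,0],[0,0,0],[0,0,0],[0,0,0],[0,0,0],[0,0,0],[0,0,0],[0,0,0],[0,0,0]])

```text
clock: 55.95
position: [0.4727, -0.2477, 0.0658]
tool_rot: [3.142, -0.0, 0.148]
force: [0.0, 0.4, 0.7]
grip_width: 0.085
finger_force: 0.0
```

apply_moves(claw=[0.085,0.085,0.085,0.085,0.085,0.085,0.085,0.085,0.085,0.085], xyz=[[0,0,-0.02],[0,0,-0.03],[0,0,-0.04],[0,0,-0.04],[-0.01,-0.03,-0.03],[-0.01,-0.03,0],[-0.01,-0.03,0],[-0.01,-0.03,0],[0,0,0],[0,0,0]], twist=[[0,0,0],[0,0,0],[0,0,0],[0,0,0],[0,0,0],[0,0,0],[0,0,0],[0,0,0],[0,0,0],[0,0,0]])

```text
clock: 56.95
position: [0.4156, -0.1344, 0.2261]
tool_rot: [-3.141, -0.001, 0.15]
force: [0.8, 0.2, -0.9]
grip_width: 0.0848
finger_force: 0.0
```

```bash
python3 - <<'E'
from h import *
st(); f=bot.grab_frame("wrist"); s=bot.grab_frame("scene"); t=bot.grab_frame("top")
a=cv2.resize(f["img"][0:260,150:512],(470,338)); b=cv2.resize(s["img"][100:230,150:280],(330,338),interpolation=cv2.INTER_CUBIC); c=cv2.resize(t["img"][100:290],(712,264))
im=np.zeros((602,800,3),np.uint8); im[:338,:470]=a; im[:338,470:]=b; im[338:,:712]=c; cv2.imwrite("pics/end.png",im[:600,:,::-1])
E
```

```text
t 56.95 s -0.0313 c 0.1204 z 0.2261 rot [-3.141e+00 -1.000e-03  1.500e-01] yawerr 0.0014 F [ 0.8  0.2 -0.9] w 0.0848
```

View pics/end.png

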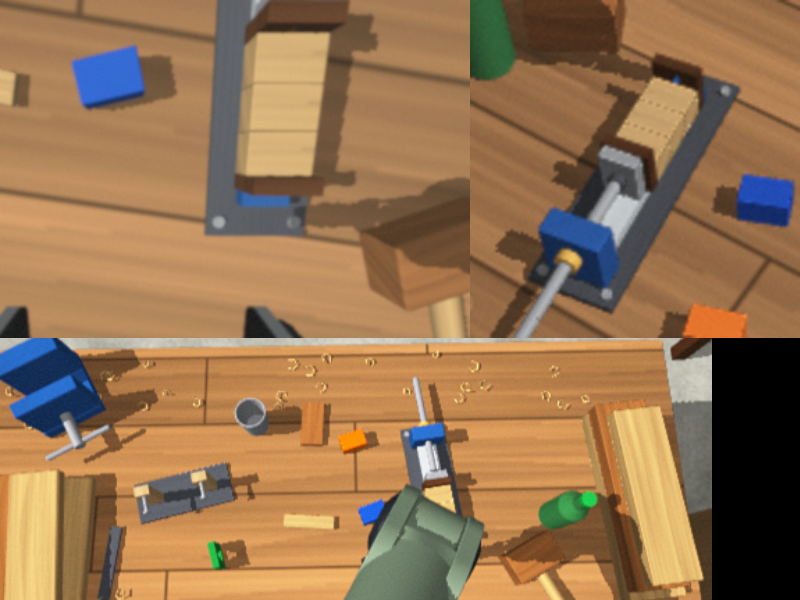

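The final picture shows the row complete and straight between jaw and stop: caul, three blocks, caul (top left, 240–345 × 0–195). The bottle, the tin and the look-alikes have not moved.

```bash
python3 -c "
from h import *
print(bot.job_done())"
```

```text
the job is handed in; nothing more can be done
None
```

I handed the job in at about 57 s: caul, three willow blocks and second caul stand as one straight row clamped between jaw and stop, with the bottle and tin standing; no verdict was returned.

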